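# Draw the crate's end board tight with its cam lock

## Robot

A 7-joint arm with a two-finger parallel gripper is mounted at the origin on a cart in front of the work surface, level with it; the furniture and walls round the work are solid. World frame = base frame: x ahead of the robot, y to its left, z up, the work surface at z = 0. Lengths are in m, angles in rad, forces in N, time in s.
With the tool pointing down it reaches from about 0.425 to 0.925 m from the base axis. Payload 6.8 kg.
Tool frame: the origin (TCP) lies on the mounting face of the last link; the fingertips stand 173 mm ahead of it and the grasp point (between the pads) lies 155 mm ahead of it; z points along the fingers, y is the line along which they close (so a half turn about z gives the same grasp; the last joint's range is limited). The gripper opens to 85 mm and grips with 20 to 120 N. Pads are 22 mm wide; open, the fingers measure 114 mm over their backs; the gripper's body (76 mm by 85 mm) begins 54 mm behind the grasp point. The pads swing forward as they close: fully open they stand 13 mm farther back than shut.
Start: joints at [1.07, 0.477, 0.022, 1.555, -0.011, 1.109, -0.083], TCP at [0.258, -0.624, 0.405] pointing down, gripper open.
Joint ranges: [-2.96, 2.96], [-0.34, 2.1], [-1.41, 1.46], [0.24, 2.44], [-1.37, 4.51], [0.17, 1.92], [-2.96, 2.96]. Speed limits (rad/s): [2.39, 2.39, 3.14, 3.14, 3.14, 3.14, 3.14].

## Interface

Orientations are given as a rotation vector (axis times angle).
In Python, from bench import r gives the robot as it stands.
- The arm moves only by the tool carry_out, never from a script. Its argument "moves" is a list of rows, each a list of 5 numbers: the shift along the tool's x, y, z in m, then the turn about the tool's z in rad, then the finger opening in m, from 0 to 0.0854. In form: [[dx, dy, dz, roll, claw], ...]. A call has exactly 8 rows; each row is the pose to reach, as a shift and turn from the pose commanded when the call began, along the tool's axes at that moment; what a row does not reach only later rows make up. A row lasts 1/10 s, in which the tool goes at most 50 mm and 8.59 degrees, less where a joint would pass 70% of its speed; a pose out of reach is approached as far as the arm can. A call with a gripper value outside its range is refused whole. The fingers move at their own pace and stop on an object; "force" is the grip in N (left out, the last holds). Time passes only in rows, so rows that repeat a pose let the fingers close, or fill a call up. It gives the time, the measured TCP pose, the force, the opening and the grip force at its end, in the units of the state.
- r.get_obs(): the state, without advancing time (a new reading comes with each control period).
- r.grab_frame(name): name is "side" or "top" or "wrist"; returns the picture (420x560x3 uint8, red, green, blue); there is no depth.
- r.calibration(name): a dict with "fx", "fy", "cx", "cy" (pixels), "rvec" (rotation vector, rad) and "tvec" (3), from world to camera coordinates, as OpenCV has them. Camera axes: x right, y down, z forward; pixel columns grow to the right and rows downward; lengths in m; the calibration is good to about 2 mm. A picture is of the moment at which its call begins: read the wrist's pose just before it. calibration takes no time and is no camera call; for the wrist camera it gives the pose at the moment of the call.
- r.hand_in(): hands the job in; it is judged then, once.
The state is a dict: "clock": time; "joints": joint angles; "qvel": joint speeds; "tau": joint torques, N m; "tcp_pos": TCP position; "orientation": TCP orientation; "contact_force": force on the tool from outside, world axes, zero at the start; "moment": the same for the moment, N m; "grip_width": finger opening in m; "gripper_force": force on a finger pad.
Only numpy, scipy, OpenCV 4.12 (cv2) and the standard library are available. Lean on these libraries where they do the work, as an engineer would, in place of code of your own. Each camera call takes 0.05 s, during which the arm holds its last target. There are 200 camera calls.

## Task

Close the knock-down shipping crate: push its end board along the dowels up to the foam seal, so that the pin of the connecting bolt stands in the open mouth of the cam. Then turn the cam clockwise (seen from above) by its grip bar, about half a turn, until the hook has drawn the board fully home and you feel the lock go firmly tight; stop there and do not force it. Let go, and leave the things in and around the crate where they are.

Things in the scene. Friction and masses are not known exactly. Their poses are not given: they have to be found in the camera images.
- crate: plywood crate, 200 mm wide, fixed to the table. Origin on the table under the cam's axis; +x points from the end board through the cam to the tray behind. A header block (x -45 to +45 mm, 55 mm high) carries the cam on top; two wooden dowels stick out 90 mm from its front face at y +-72 mm, 28 mm up. A springy black seal stands 6 mm proud of that face.
- board_push (a point): point on the middle of the end board's outer face, 60 mm above the table; its +x points square into the board, the way to push. The board is plywood, 200 mm wide, 18 mm thick, 4 to 75 mm above the table, and slides only along this x (about 2 N of friction). With the board home the point is 63 mm in front of the cam's axis, else further out by the gap.
- board (a joint): gap in m between end board and crate: 0 is home (shut), 0.030 to 0.050 at the start. It meets the seal at 0.006, which pushes back with 2.2 N per mm from there on, so a board that is pushed in and let go comes out again to about 0.005 to 0.006. It must stand so (below 0.008) before the cam is turned.
- bolt: steel bolt in the end board, moving with it: a shank along x with an upright 7 mm pin at its end, 60 to 74 mm above the table. Origin on the pin's axis at table height. It may be screwed 3 mm further in or out, so the cam angle at which the board is home differs. The hook pulls the pin with about 14 N when the board just comes home (not yet tight), 20 to 45 N when tight; over 60 N strains it.
- cam_grip (a point): centre of the cam's grip bar, on the cam's vertical axis, 98.5 mm above the table. The bar is an upright dark steel blade 50 mm long (this point's x), 12 mm thick (y), from 85 to 112 mm above the table; nothing near is higher than 80 mm. Torque to turn it slowly: about 0.2 N m free, 0.25 to 0.45 squeezing the seal, 0.45 to 0.65 tight, over 0.75 strains the bolt.
- cam (a joint): turn of the cam in rad, clockwise from above, -0.6 to 4.3; starts at -0.35 to 0.3, mouth open to the pin, bar along the crate's x. The hook catches the pin at 0.8 to 2.5 and draws in 3 mm per rad, from 2.2 on 6 mm per rad; the board is home at 2.4 to 3.7, the lock tight 0.1 to 0.25 further. It stays where it is left. Torque reads true after slow small turns; after a quick turn it may ease off.
- parcel: bystander: small taped carton 66x128x48 mm lying in the crate's tray; origin under its centre
- tape_measure: bystander: tape measure 62x71x42 mm, on the table at the crate's +y side; origin under its centre
- staple_box: bystander: small box of staples 34x58x22 mm, on the table at the crate's -y side; origin under its centre
- marker: bystander: black marker 138 mm long, on the table at the crate's -y side; origin under its centre

How it is judged:
On the way:
1. the end board is pushed up to the seal (gap under 8 mm) with the cam still open (turned less than 0.6 rad) (value of joint board below 0.008 m and value of joint cam below 0.6 rad), for 0.2 s.
At the end, for the whole second after the job is handed in: the end board is home (gap under 0.8 mm), held there by the cam (turned over 2 rad and at rest), with the lock tight: the hook pulls on the bolt's pin with more than 16 N, which is more than the seal alone asks for (value of joint board below 0.0008 m and contact force between bolt and anything else above 16 N and value of joint cam above 2 rad and velocity of joint cam below 0.05 rad/s); the robot touches nothing.
It fails at once if the lock is forced: the bolt's pin is loaded with more than 60 N (contact force between bolt and anything else above 60 N).
It fails at once if one of the things in or beside the crate is shifted by more than 3 cm (distance of any of parcel, tape_measure, staple_box, marker from where it was at the start of the episode above 0.03 m).
It also fails if it takes over 72 s, if anything falls off the work surface, if the arm or the gripper's body presses on something with over 40 N, if the wrist force passes 120 N, or if a joint passes its speed limit or range.

## Working session

There is one attempt and no reset: what is moved stays moved. The work goes in short steps, Python scripts to look and compute and a tool call to move; the robot and the scene stay as the last step left them, time stands still between calls to the robot, and variables do not carry over. Pictures are saved under pics/ and viewed, at most 10 in all, crops included, and the job is handed in when it is done.

Besides the shell and the picture viewer there is one more tool, called after "Emit:" in YAML: its name, and indented under it one key for each argument. carry_out: Moves the arm, as the interface text tells. Its arguments: {"type":"object","properties":{"moves":{"type":"array","items":{"type":"array","items":{"type":"number"}}},"force":{"type":"number"}},"required":["moves"]}

```bash
mkdir -p pics
python3 - <<'E'
from bench import r
import cv2,numpy as np
o=r.get_obs()
for k in o: print(k,np.round(o[k],3))
for n in("top","side"):
    cv2.imwrite(f"pics/{n}0.png",r.grab_frame(n)[:,:,::-1]); print(n,r.calibration(n))
E
```

```text
clock 0.0
joints [ 1.07   0.478  0.022  1.556 -0.011  1.109 -0.083]
qvel [-0.     0.001 -0.     0.002  0.002 -0.001  0.002]
tau [-1.0000e-03 -5.9645e+01  1.6080e+00 -2.8120e+01  1.3000e-02  1.0000e-02
 -0.0000e+00]
tcp_pos [ 0.258 -0.623  0.404]
orientation [-3.079e+00 -6.130e-01  1.000e-03]
contact_force [ 0.526 -0.104 -0.097]
moment [-0.018 -0.012 -0.025]
gripper_force 0.0
grip_width 0.086
top {'fx': 479.4705910124881, 'fy': 479.4705910124881, 'cx': 286.7815301735953, 'cy': 207.92607752855372, 'rvec': array([ 2.16573961, -2.19219448,  0.08776721]), 'tvec': array([0.05390903, 0.64505555, 1.11307059])}
side {'fx': 435.6624701174208, 'fy': 435.6624701174208, 'cx': 276.11368152219836, 'cy': 205.8562707944252, 'rvec': array([ 0.29979255, -2.69668013,  1.33343845]), 'tvec': array([0.63725992, 0.1210747 , 0.87086577])}
```

View pics/top0.png

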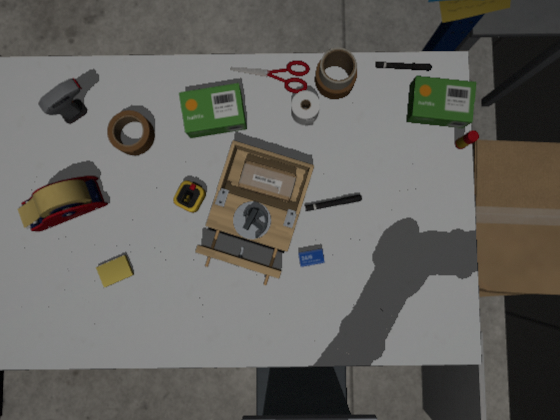

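View pics/side0.png

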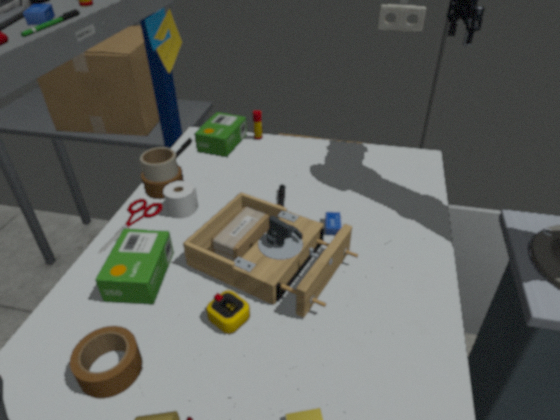

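Top view: the crate is centred near (252,218), with the end board in front at about (240,255) and the tray pointing up and to the right. The tape measure is at (189,195), the staple box at (311,257) and the marker at (333,202). I'll zoom in for exact pixels.

```bash
cat > h.py <<'E'
import cv2,numpy as np
from bench import r
def ray(c,u,v,z):
    R=cv2.Rodrigues(np.array(c['rvec']))[0]; t=np.array(c['tvec']); C=-R.T@t
    d=R.T@np.array([(u-c['cx'])/c['fx'],(v-c['cy'])/c['fy'],1]); return C+d*(z-C[2])/d[2]
def proj(c,P):
    K=np.array([[c['fx'],0,c['cx']],[0,c['fy'],c['cy']],[0,0,1.]])
    return cv2.projectPoints(np.array(P,float).reshape(-1,3),np.array(c['rvec']),np.array(c['tvec']),K,None)[0][:,0]
E
python3 - <<'E'
import cv2
i=cv2.imread('pics/top0.png')[130:290,180:340]
cv2.imwrite('pics/top0c.png',cv2.resize(i,(600,600),interpolation=cv2.INTER_CUBIC))
E
```

```text
(no output)
```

View pics/top0c.png

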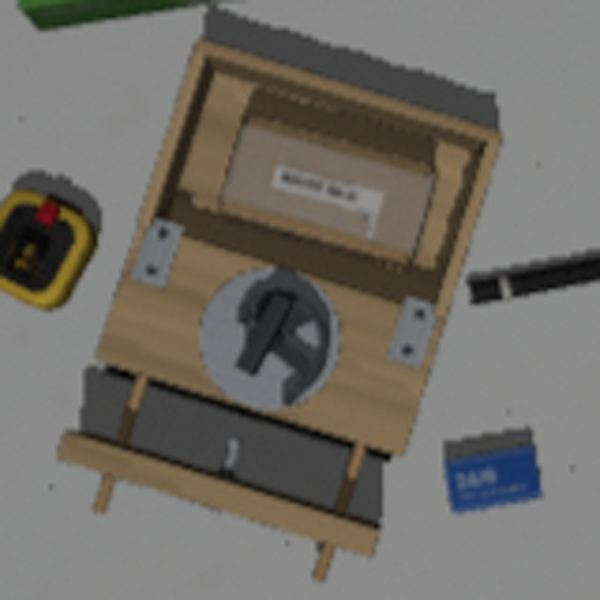

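Crop: header front corners are at (97,360) and (405,455). The board's top inner edge runs from (68,432) to (382,527). The disc centre is at (270,337), and the blade runs from (287,293) to (248,373).

Run:
```python
from h import *
c=r.calibration('top')
f=lambda u,v,z:ray(c,180+(u+.5)/3.75-.5,130+(v+.5)/3.75-.5,z)[:2]
A,B=f(97,360,.055),f(405,455,.055)      # +y, -y corner of the front face
y=(A-B)/np.linalg.norm(A-B); x=np.array([y[1],-y[0]])
print('w',np.linalg.norm(A-B),'yaw',np.arctan2(x[1],x[0]))
print('org header',(A+B)/2+.045*x,'disc',f(270,337,.06),'blade',f(267,333,.112))
D,E_=f(68,432,.075),f(382,527,.075)
yb=(D-E_);print('w',np.linalg.norm(yb),'yaw',np.arctan2(-yb[0],yb[1]))
o=(A+B)/2+.045*x
M=(D+E_)/2; print('board inner rel',(M-o)@x,(M-o)@y)
b=f(287,293,.112)-f(248,373,.112);print('bladeyaw',np.arctan2(b[1],b[0]),np.linalg.norm(b))
g=r.get_obs()
R=cv2.Rodrigues(np.array(g['orientation']))[0];print(R)
```

```text
w 0.1985197464839105 yaw -0.3101309669259395
org header [0.61712756 0.1260816 ] disc [0.61716707 0.1272798 ] blade [0.61648237 0.12514632]
w 0.19776857355126112 yaw -0.3037018910209681
board inner rel -0.09069566277371381 0.0002288357440201616
bladeyaw -0.46017998016650535 0.05200965098010255
[[ 9.23817764e-01  3.82831799e-01 -7.43370970e-04]
 [ 3.82832503e-01 -9.23816563e-01  1.49379662e-03]
 [-1.14865569e-04 -1.66458242e-03 -9.99998608e-01]]
```

Emit:
carry_out:
  moves:
    - [0.045, -0.021, 0, -0.14, 0]
    - [0.09, -0.042, 0, -0.28, 0]
    - [0.135, -0.064, 0, -0.42, 0]
    - [0.18, -0.085, 0, -0.56, 0]
    - [0.225, -0.106, 0, -0.7, 0]
    - [0.27, -0.127, 0, -0.84, 0]
    - [0.315, -0.149, 0, -0.98, 0]
    - [0.36, -0.17, 0, -1.12, 0]
  force: 60

```text
clock: 0.9
tcp_pos: [0.5267, -0.327, 0.4045]
orientation: [-2.278, -2.162, 0.0]
contact_force: [0.5, -0.4, 0.0]
grip_width: 0.0002
gripper_force: 0.0
```

```bash
cat >> h.py <<'E'
O=np.array([.617,.126]);YAW=-.307
def go(cx,cy,z,yaw):  # shift/roll in tool axes to reach crate-frame xy, TCP height z, tool-x world yaw
    g=r.get_obs();R=cv2.Rodrigues(np.array(g['orientation']))[0]
    c,s=np.cos(YAW),np.sin(YAW)
    P=np.array([*(O+np.array([c*cx-s*cy,s*cx+c*cy])),z])
    y0=np.arctan2(R[1,0],R[0,0]); roll=-(yaw-y0)
    print('tcp',np.round(g['tcp_pos'],4),'yaw',round(y0,3),'q',np.round(g['joints'],2),'t',g['clock'])
    print('shift',np.round(R.T@(P-g['tcp_pos']),4),'roll',round((roll+np.pi)%(2*np.pi)-np.pi,3),'F',np.round(g['contact_force'],1),'M',np.round(g['moment'],2),'w',round(g['grip_width'],4),round(g['gripper_force'],1))
    d=np.array(g['tcp_pos'])[:2]-O;print('crate xy',np.round([c*d[0]+s*d[1],-s*d[0]+c*d[1]],4))
E
python3 -c "
from h import *
go(-.16,0,.28,2.835)"
```

```text
tcp [ 0.5267 -0.327   0.4045] yaw 1.518 q [ 0.7   0.41 -0.33  1.68  0.15  1.08  0.28] t 0.9
shift [ 0.4974 -0.0883  0.1246] roll -1.317 F [ 0.5 -0.4  0. ] M [-0.12  0.03 -0.  ] w 0.0002 0.0
crate xy [ 0.0509 -0.4591]
```

Emit:
carry_out:
  moves:
    - [0.045, -0.008, 0, -0.14, 0]
    - [0.09, -0.016, 0, -0.28, 0]
    - [0.135, -0.024, 0, -0.42, 0]
    - [0.18, -0.032, 0, -0.56, 0]
    - [0.225, -0.04, 0, -0.7, 0]
    - [0.27, -0.048, 0, -0.84, 0]
    - [0.315, -0.056, 0, -0.98, 0]
    - [0.36, -0.064, 0, -1.12, 0]

```text
clock: 1.7
tcp_pos: [0.4821, 0.0359, 0.4046]
orientation: [0.782, 3.043, -0.001]
contact_force: [1.4, -0.0, 0.3]
grip_width: -0.0002
gripper_force: 0.0
```

```bash
python3 -c "
from h import *
go(-.16,0,.28,2.835)"
```

```text
tcp [0.4821 0.0359 0.4046] yaw 2.638 q [ 0.43  0.23 -0.72  1.96  0.18  1.01  0.69] t 1.7
shift [0.0823 0.1128 0.1246] roll -0.197 F [ 1.4 -0.   0.3] M [ 0.03 -0.03  0.  ] w -0.0002 0.0
crate xy [-0.1013 -0.1266]
```

Emit:
carry_out:
  moves:
    - [0.02, 0.028, 0, -0.1, 0]
    - [0.041, 0.056, 0, -0.197, 0]
    - [0.062, 0.085, 0.02, -0.197, 0]
    - [0.082, 0.113, 0.05, -0.197, 0]
    - [0.082, 0.113, 0.085, -0.197, 0]
    - [0.082, 0.113, 0.12, -0.197, 0]
    - [0.082, 0.113, 0.125, -0.197, 0]
    - [0.082, 0.113, 0.125, -0.197, 0]

```text
clock: 2.5
tcp_pos: [0.4661, 0.1728, 0.2792]
orientation: [-0.487, -3.101, 0.001]
contact_force: [-0.1, 0.2, 0.3]
grip_width: 0.0001
gripper_force: 0.0
```

```bash
python3 -c "
from h import *
cv2.imwrite('pics/w1.png',r.grab_frame('wrist')[:,:,::-1])
go(-.14,0,.223,2.835)"
```

```text
tcp [0.4667 0.1731 0.2805] yaw 2.83 q [ 0.11  0.45 -0.73  2.05  0.42  0.79  0.4 ] t 2.55
shift [-0.0175  0.0006  0.0575] roll -0.005 F [0.1 0.3 0.6] M [ 0.    0.04 -0.04] w 0.0002 0.0
crate xy [-0.1575 -0.0005]
```

View pics/w1.png

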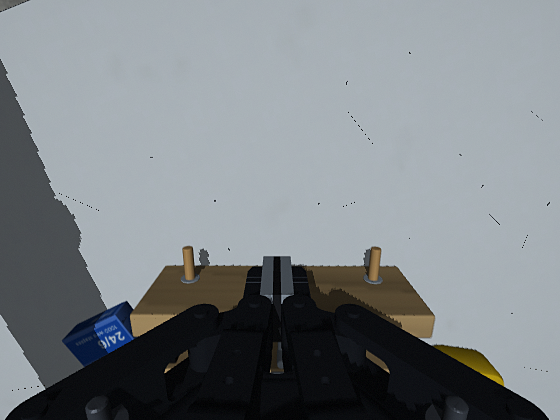

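The wrist view shows the closed fingers centred in front of the board at (277,280), with the dowels symmetric at x=187 and 374. I'll descend and push.

Emit:
carry_out:
  moves:
    - [0, 0, 0.03, 0, 0]
    - [0, 0, 0.058, 0, 0]
    - [0, 0, 0.058, 0, 0]
    - [-0.014, 0, 0.058, 0, 0]
    - [-0.028, 0, 0.058, 0, 0]
    - [-0.042, 0, 0.058, 0, 0]
    - [-0.056, 0, 0.058, 0, 0]
    - [-0.066, 0, 0.058, 0, 0]

```text
clock: 3.35
tcp_pos: [0.5307, 0.1523, 0.2223]
orientation: [0.489, 3.102, 0.001]
contact_force: [-3.2, 0.7, 2.6]
grip_width: 0.0001
gripper_force: 1.7
```

```bash
python3 -c "
from h import *
go(-.078,0,.223,2.835)"
```

```text
tcp [0.5307 0.1523 0.2223] yaw 2.829 q [ 0.1   0.61 -0.64  1.96  0.52  0.75  0.41] t 3.35
shift [-0.0122  0.0011 -0.0007] roll -0.006 F [-3.2  0.7  2.6] M [ 0.32  0.63 -0.02] w 0.0001 1.7
crate xy [-0.0902 -0.001 ]
```

Contact shows about 3 N, which is the board sliding. I'll continue until the seal pushes back.

Emit:
carry_out:
  moves:
    - [-0.003, 0, 0, 0, 0]
    - [-0.006, 0, 0, 0, 0]
    - [-0.008, 0, 0, 0, 0]
    - [-0.01, 0, 0, 0, 0]
    - [-0.012, 0, 0, 0, 0]
    - [-0.013, 0, 0, 0, 0]
    - [-0.013, 0, 0, 0, 0]
    - [-0.013, 0, 0, 0, 0]

```text
clock: 4.15
tcp_pos: [0.5406, 0.149, 0.2216]
orientation: [-0.486, -3.102, 0.001]
contact_force: [-5.8, 1.0, 3.6]
grip_width: -0.0001
gripper_force: 2.8
```

```bash
python3 -c "
from h import *
go(-.074,0,.223,2.835)"
```

```text
tcp [0.5406 0.149  0.2216] yaw 2.831 q [ 0.11  0.62 -0.64  1.93  0.52  0.76  0.43] t 4.15
shift [-0.0058  0.0012 -0.0014] roll -0.004 F [-5.8  1.   3.6] M [ 0.11  1.14 -0.01] w -0.0001 2.8
crate xy [-0.0798 -0.0011]
```

Emit:
carry_out:
  moves:
    - [-0.001, 0, 0, 0, 0]
    - [-0.002, 0, 0, 0, 0]
    - [-0.003, 0, 0, 0, 0]
    - [-0.004, 0, 0, 0, 0]
    - [-0.004, 0, 0, 0, 0]
    - [-0.004, 0, 0, 0, 0]
    - [-0.004, 0, 0, 0, 0]
    - [-0.004, 0, 0, 0, 0]

```text
clock: 4.95
tcp_pos: [0.5431, 0.1484, 0.2215]
orientation: [-0.484, -3.1, 0.002]
contact_force: [-10.2, 1.2, 9.2]
grip_width: -0.0001
gripper_force: 5.4
```

```bash
python3 -c "
from h import *
go(-.13,0,.223,2.835)"
```

```text
tcp [0.5431 0.1484 0.2215] yaw 2.832 q [ 0.11  0.62 -0.64  1.93  0.52  0.77  0.44] t 4.95
shift [ 0.0528  0.0008 -0.0012] roll -0.003 F [-10.2   1.2   9.2] M [ 0.19  2.1  -0.06] w -0.0001 5.4
crate xy [-0.0772 -0.001 ]
```

Emit:
carry_out:
  moves:
    - [0.01, 0, 0, 0, 0]
    - [0.04, 0, 0, 0, 0]
    - [0.05, 0, 0, 0, 0]
    - [0.05, 0, -0.03, 0, 0]
    - [0.05, 0, -0.07, 0, 0.03]
    - [0.05, 0, -0.11, 0, 0.06]
    - [0.05, 0, -0.11, 0, 0.06]
    - [0.05, 0, -0.11, 0, 0.06]

```text
clock: 5.75
tcp_pos: [0.4984, 0.1626, 0.3327]
orientation: [0.488, 3.1, 0.001]
contact_force: [0.2, 0.4, -0.6]
grip_width: 0.0582
gripper_force: 0.0
```

```bash
python3 -c "
from h import *
i=r.grab_frame('top')[:,:,::-1][130:290,180:340]
cv2.imwrite('pics/top1c.png',cv2.resize(i,(600,600),interpolation=cv2.INTER_CUBIC))
go(0,0,.32,2.68)"
```

```text
tcp [0.4979 0.1624 0.3315] yaw 2.829 q [ 0.18  0.42 -0.76  1.95  0.36  0.91  0.5 ] t 5.8
shift [-0.1245  0.002   0.0116] roll 0.149 F [-0.5 -0.3 -0.4] M [-0.02  0.03 -0.03] w 0.0599 0.0
crate xy [-0.1245 -0.0013]
```

View pics/top1c.png

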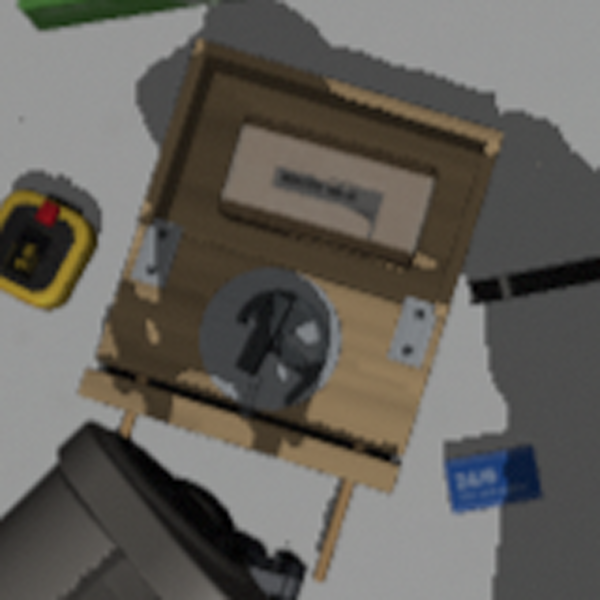

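The board now stands at the seal, with only a thin dark gap along (100,368)–(400,460), and the pin is in the mouth. Next I'll go over the cam.

Emit:
carry_out:
  moves:
    - [-0.04, 0, 0, 0.05, 0.06]
    - [-0.08, 0.001, 0, 0.1, 0.06]
    - [-0.11, 0.002, 0, 0.149, 0.06]
    - [-0.1245, 0.002, 0.01, 0.149, 0.06]
    - [-0.1245, 0.002, 0.012, 0.149, 0.06]
    - [-0.1245, 0.002, 0.012, 0.149, 0.06]
    - [-0.1245, 0.002, 0.012, 0.149, 0.06]
    - [-0.1245, 0.002, 0.012, 0.149, 0.06]

```text
clock: 6.6
tcp_pos: [0.6158, 0.1274, 0.32]
orientation: [-0.714, -3.059, 0.0]
contact_force: [0.7, -0.5, 0.2]
grip_width: 0.0601
gripper_force: 0.0
```

```bash
python3 -c "
from h import *
c=r.calibration('wrist')
cv2.imwrite('pics/w2.png',r.grab_frame('wrist')[:,:,::-1])
g=r.get_obs();R=cv2.Rodrigues(np.array(g['orientation']))[0];t=np.array(g['tcp_pos'])
print('axis at z.112',proj(c,[t[0],t[1],.112]),'bar expected', proj(c,[[*(O+s*.025*np.array([np.cos(-.46),np.sin(-.46)])),.112] for s in(-1,1)]))
go(0,0,.256,2.68)"
```

```text
axis at z.112 [[277.57571102 243.22415097]] bar expected [[276.52128093 206.4500596 ]
 [276.42805815 281.2492323 ]]
tcp [0.616  0.1272 0.3201] yaw 2.682 q [ 0.17  0.57 -0.66  1.71  0.41  0.99  0.48] t 6.65
shift [-0.0014 -0.0007  0.0641] roll 0.002 F [-0.8 -0.3 -0.8] M [-0.05 -0.01 -0.03] w 0.0598 0.0
crate xy [-0.0013  0.0009]
```

View pics/w2.png

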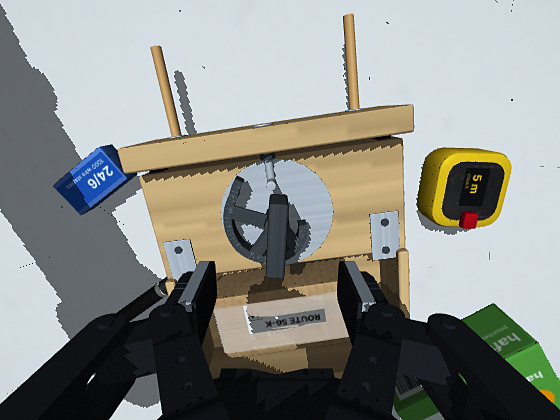

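The bar is centred between the fingers in y, running from (279,197) to (275,277). A quick zoom will settle its centre along the bar.

```bash
python3 -c "
import cv2
i=cv2.imread('pics/w2.png')[150:300,200:350]
cv2.imwrite('pics/w2c.png',cv2.resize(cv2.convertScaleAbs(i,alpha=1.8),(600,600),interpolation=cv2.INTER_CUBIC))"
```

```text
(no output)
```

View pics/w2c.png

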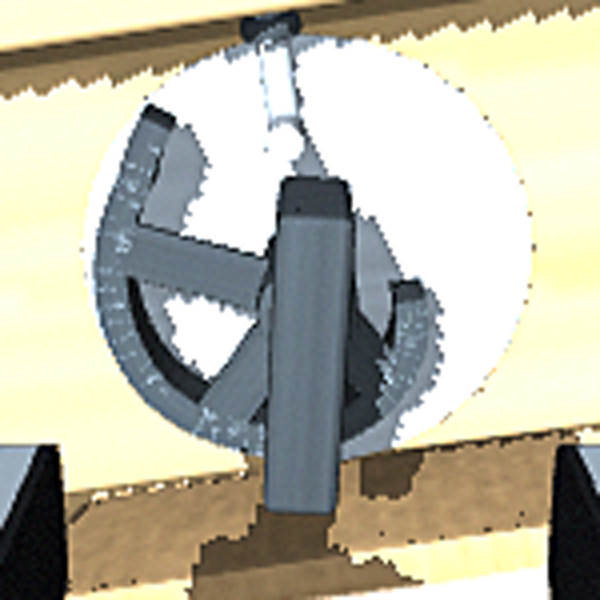

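The bar is within 2 mm of the tool axis and tilted about 0.05 rad clockwise. I'll descend, align and grip.

Emit:
carry_out:
  moves:
    - [0, 0, 0.02, 0.03, 0.06]
    - [0, 0, 0.045, 0.055, 0.05]
    - [0, 0, 0.063, 0.055, 0.045]
    - [0, 0, 0.063, 0.055, 0.03]
    - [0, 0, 0.063, 0.055, 0.01]
    - [0, 0, 0.063, 0.055, 0]
    - [0, 0, 0.063, 0.055, 0]
    - [0, 0, 0.063, 0.055, 0]
  force: 80

```text
clock: 7.45
tcp_pos: [0.6167, 0.1268, 0.2573]
orientation: [0.801, 3.038, 0.0]
contact_force: [-2.4, 0.4, 0.5]
grip_width: 0.0117
gripper_force: 78.5
```

```bash
python3 -c "
from h import *
go(0,0,.256,2.68)"
```

```text
tcp [0.6167 0.1268 0.2573] yaw 2.626 q [ 0.13  0.65 -0.6   1.75  0.46  0.89  0.38] t 7.45
shift [-0.0006 -0.0006  0.0013] roll -0.054 F [-2.4  0.4  0.5] M [0.04 0.52 0.04] w 0.0117 78.5
crate xy [-0.0005  0.0007]
```

Emit:
carry_out:
  moves:
    - [0, 0, 0, 0.1, 0]
    - [0, 0, 0, 0.2, 0]
    - [0, 0, 0, 0.3, 0]
    - [0, 0, 0, 0.4, 0]
    - [0, 0, 0, 0.5, 0]
    - [0, 0, 0, 0.6, 0]
    - [0, 0, 0, 0.7, 0]
    - [0, 0, 0, 0.8, 0]

```text
clock: 8.25
tcp_pos: [0.616, 0.1262, 0.2572]
orientation: [-1.925, -2.482, 0.004]
contact_force: [-6.3, -2.0, 4.3]
grip_width: 0.0116
gripper_force: 80.6
```

```bash
python3 -c "
from h import *
go(0,0,.257,2.68)"
```

```text
tcp [0.616  0.1262 0.2572] yaw 1.822 q [ 0.    0.6  -0.42  1.76  0.31  0.84 -0.31] t 8.25
shift [-0.0005  0.0009  0.0002] roll -0.858 F [-6.3 -2.   4.3] M [-0.45  1.37  0.27] w 0.0116 80.6
crate xy [-0.001  -0.0001]
```

Emit:
carry_out:
  moves:
    - [0, 0, 0, 0.1, 0]
    - [0, 0, 0, 0.2, 0]
    - [0, 0, 0, 0.3, 0]
    - [0, 0, 0, 0.4, 0]
    - [0, 0, 0, 0.5, 0]
    - [0, 0, 0, 0.6, 0]
    - [0, 0, 0, 0.7, 0]
    - [0, 0, 0, 0.8, 0]

```text
clock: 9.05
tcp_pos: [0.6151, 0.1265, 0.2572]
orientation: [-2.739, -1.537, 0.008]
contact_force: [-9.4, -1.5, 7.7]
grip_width: 0.0116
gripper_force: 80.8
```

```bash
python3 -c "
from h import *
go(0,0,.257,2.68)"
```

```text
tcp [0.6151 0.1265 0.2572] yaw 1.023 q [-0.14  0.58 -0.22  1.78  0.17  0.81 -0.99] t 9.05
shift [0.0006 0.0019 0.0002] roll -1.657 F [-9.4 -1.5  7.7] M [-0.47  2.21  0.33] w 0.0116 80.8
crate xy [-0.002  -0.0001]
```

Emit:
carry_out:
  moves:
    - [0, 0, 0, 0.05, 0]
    - [0, 0, 0, 0.1, 0]
    - [0, 0, 0, 0.15, 0]
    - [0, 0, 0, 0.2, 0]
    - [0, 0, 0, 0.25, 0]
    - [0, 0, 0, 0.3, 0]
    - [0, 0, 0, 0.3, 0]
    - [0, 0, 0, 0.3, 0]

```text
clock: 9.85
tcp_pos: [0.6148, 0.1267, 0.2571]
orientation: [-2.936, -1.117, 0.009]
contact_force: [-11.6, -0.6, 8.5]
grip_width: 0.0119
gripper_force: 80.5
```

```bash
python3 -c "
from h import *
go(0,0,.257,2.68)"
```

```text
tcp [0.6148 0.1267 0.2571] yaw 0.727 q [-0.19  0.57 -0.15  1.78  0.11  0.8  -1.24] t 9.85
shift [0.0012 0.002  0.0001] roll -1.953 F [-11.6  -0.6   8.5] M [-0.35  2.42  0.1 ] w 0.0119 80.5
crate xy [-0.0023  0.    ]
```

Emit:
carry_out:
  moves:
    - [0, 0, 0, 0.02, 0]
    - [0, 0, 0, 0.04, 0]
    - [0, 0, 0, 0.06, 0]
    - [0, 0, 0, 0.08, 0]
    - [0, 0, 0, 0.1, 0]
    - [0, 0, 0, 0.12, 0]
    - [0, 0, 0, 0.14, 0]
    - [0, 0, 0, 0.16, 0]

```text
clock: 10.65
tcp_pos: [0.6147, 0.1269, 0.2571]
orientation: [-3.016, -0.878, 0.01]
contact_force: [-11.7, -1.8, 9.1]
grip_width: 0.012
gripper_force: 81.9
```

```bash
python3 -c "
from h import *
go(0,0,.257,2.68)"
```

```text
tcp [0.6147 0.1269 0.2571] yaw 0.567 q [-0.22  0.57 -0.11  1.78  0.08  0.8  -1.38] t 10.65
shift [0.0015 0.002  0.0001] roll -2.113 F [-11.7  -1.8   9.1] M [-0.25  2.64  0.36] w 0.012 81.9
crate xy [-0.0025  0.0001]
```

Emit:
carry_out:
  moves:
    - [0, 0, 0, 0.02, 0]
    - [0, 0, 0, 0.04, 0]
    - [0, 0, 0, 0.06, 0]
    - [0, 0, 0, 0.08, 0]
    - [0, 0, 0, 0.1, 0]
    - [0, 0, 0, 0.12, 0]
    - [0, 0, 0, 0.14, 0]
    - [0, 0, 0, 0.16, 0]

```text
clock: 11.45
tcp_pos: [0.6145, 0.1271, 0.2571]
orientation: [-3.076, -0.635, 0.01]
contact_force: [-11.5, -1.3, 9.3]
grip_width: 0.0118
gripper_force: 83.1
```

```bash
python3 -c "
from h import *
go(0,0,.257,2.68)"
```

```text
tcp [0.6145 0.1271 0.2571] yaw 0.407 q [-0.25  0.57 -0.07  1.78  0.05  0.8  -1.51] t 11.45
shift [0.0018 0.002  0.0001] roll -2.273 F [-11.5  -1.3   9.3] M [-0.13  2.64  0.37] w 0.0118 83.1
crate xy [-0.0027  0.0003]
```

Emit:
carry_out:
  moves:
    - [0, 0, 0, 0.02, 0]
    - [0, 0, 0, 0.04, 0]
    - [0, 0, 0, 0.06, 0]
    - [0, 0, 0, 0.08, 0]
    - [0, 0, 0, 0.1, 0]
    - [0, 0, 0, 0.12, 0]
    - [0, 0, 0, 0.14, 0]
    - [0, 0, 0, 0.16, 0]

```text
clock: 12.25
tcp_pos: [0.6144, 0.1273, 0.2571]
orientation: [-3.117, -0.388, 0.011]
contact_force: [-13.2, -0.5, 10.0]
grip_width: 0.0115
gripper_force: 84.2
```

```bash
python3 -c "
from h import *
cv2.imwrite('pics/s2.png',cv2.resize(r.grab_frame('side')[:,:,::-1][180:320,170:370],(800,560),interpolation=cv2.INTER_CUBIC))
go(0,0,.257,2.68)"
```

```text
tcp [0.6145 0.1273 0.2571] yaw 0.246 q [-0.28  0.57 -0.03  1.79  0.02  0.8  -1.65] t 12.3
shift [0.0021 0.0019 0.0001] roll -2.434 F [-12.2  -0.4   8.8] M [-0.05  2.71  0.35] w 0.0115 83.6
crate xy [-0.0028  0.0005]
```

View pics/s2.png

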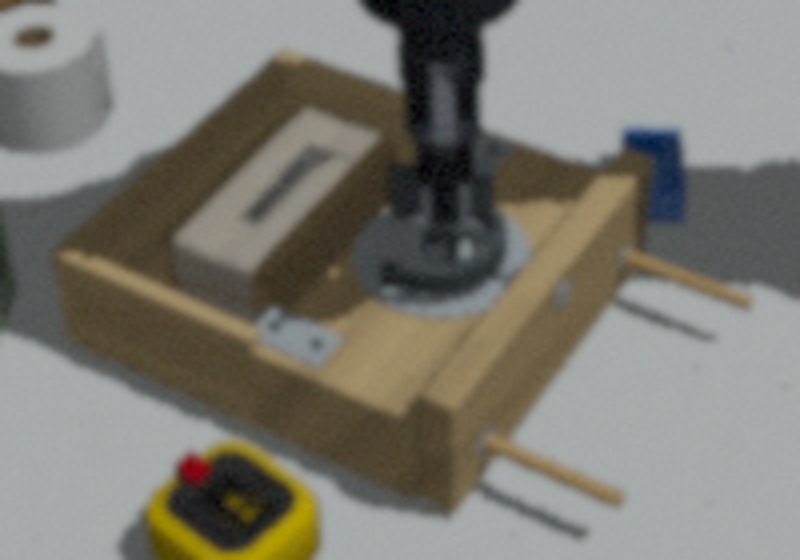

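The side view shows the board nearly shut, with no clear gap left near (415,420). I'll keep turning in small steps.

Emit:
carry_out:
  moves:
    - [0, 0, 0, 0.015, 0]
    - [0, 0, 0, 0.03, 0]
    - [0, 0, 0, 0.045, 0]
    - [0, 0, 0, 0.06, 0]
    - [0, 0, 0, 0.075, 0]
    - [0, 0, 0, 0.09, 0]
    - [0, 0, 0, 0.105, 0]
    - [0, 0, 0, 0.12, 0]

```text
clock: 13.1
tcp_pos: [0.6144, 0.1275, 0.2571]
orientation: [-3.135, -0.201, 0.011]
contact_force: [-12.2, -1.2, 9.1]
grip_width: 0.0115
gripper_force: 84.8
```

```bash
python3 -c "
from h import *
go(0,0,.257,2.68)"
```

```text
tcp [0.6144 0.1275 0.2571] yaw 0.128 q [-0.3   0.57 -0.    1.79 -0.    0.79 -1.74] t 13.1
shift [0.0024 0.0018 0.0001] roll -2.552 F [-12.2  -1.2   9.1] M [0.04 2.81 0.47] w 0.0115 84.8
crate xy [-0.0029  0.0006]
```

Emit:
carry_out:
  moves:
    - [0, 0, 0, 0.006, 0]
    - [0, 0, 0, 0.012, 0]
    - [0, 0, 0, 0.018, 0]
    - [0, 0, 0, 0.024, 0]
    - [0, 0, 0, 0.03, 0]
    - [0, 0, 0, 0.036, 0]
    - [0, 0, 0, 0.042, 0]
    - [0, 0, 0, 0.048, 0]

```text
clock: 13.9
tcp_pos: [0.6144, 0.1275, 0.2571]
orientation: [-3.139, -0.126, 0.011]
contact_force: [-11.7, -0.1, 8.6]
grip_width: 0.0116
gripper_force: 85.0
```

```bash
python3 -c "
from h import *
go(0,0,.257,2.68)"
```

```text
tcp [0.6144 0.1275 0.2571] yaw 0.08 q [-0.31  0.57  0.01  1.79 -0.01  0.79 -1.78] t 13.9
shift [0.0025 0.0017 0.0001] roll -2.6 F [-11.7  -0.1   8.6] M [0.17 2.81 0.44] w 0.0116 85.0
crate xy [-0.0029  0.0007]
```

Emit:
carry_out:
  moves:
    - [0, 0, 0, 0.008, 0]
    - [0, 0, 0, 0.016, 0]
    - [0, 0, 0, 0.024, 0]
    - [0, 0, 0, 0.032, 0]
    - [0, 0, 0, 0.04, 0]
    - [0, 0, 0, 0.048, 0]
    - [0, 0, 0, 0.056, 0]
    - [0, 0, 0, 0.064, 0]

```text
clock: 14.7
tcp_pos: [0.6144, 0.1277, 0.2571]
orientation: [-3.141, -0.026, 0.011]
contact_force: [-12.4, 0.2, 10.0]
grip_width: 0.0116
gripper_force: 85.3
```

```bash
python3 -c "
from h import *
go(0,0,.257,2.68)"
```

```text
tcp [0.6144 0.1277 0.2571] yaw 0.016 q [-0.32  0.57  0.03  1.79 -0.02  0.79 -1.84] t 14.7
shift [0.0026 0.0017 0.0001] roll -2.664 F [-12.4   0.2  10. ] M [0.17 2.74 0.41] w 0.0116 85.3
crate xy [-0.003   0.0008]
```

Emit:
carry_out:
  moves:
    - [0, 0, 0, 0.01, 0]
    - [0, 0, 0, 0.02, 0]
    - [0, 0, 0, 0.03, 0]
    - [0, 0, 0, 0.04, 0]
    - [0, 0, 0, 0.05, 0]
    - [0, 0, 0, 0.06, 0]
    - [0, 0, 0, 0.07, 0]
    - [0, 0, 0, 0.08, 0]

```text
clock: 15.5
tcp_pos: [0.6144, 0.1277, 0.2571]
orientation: [-3.14, 0.1, 0.011]
contact_force: [-12.7, -1.0, 10.1]
grip_width: 0.012
gripper_force: 85.5
```

```bash
python3 -c "
from h import *
go(0,0,.257,2.68)"
```

```text
tcp [0.6144 0.1277 0.2571] yaw -0.064 q [-0.34  0.57  0.05  1.79 -0.04  0.79 -1.91] t 15.5
shift [0.0027 0.0016 0.0001] roll -2.744 F [-12.7  -1.   10.1] M [0.21 2.74 0.49] w 0.012 85.5
crate xy [-0.003   0.0009]
```

Emit:
carry_out:
  moves:
    - [0, 0, 0, 0.007, 0]
    - [0, 0, 0, 0.014, 0]
    - [0, 0, 0, 0.021, 0]
    - [0, 0, 0, 0.028, 0]
    - [0, 0, 0, 0.035, 0]
    - [0, 0, 0, 0.042, 0]
    - [0, 0, 0, 0.049, 0]
    - [0, 0, 0, 0.056, 0]

```text
clock: 16.3
tcp_pos: [0.6144, 0.1279, 0.2571]
orientation: [-3.136, 0.188, 0.011]
contact_force: [-13.0, 1.1, 9.6]
grip_width: 0.012
gripper_force: 85.1
```

```bash
python3 -c "
from h import *
go(0,0,.257,2.68)
for i in range(3): r.grab_frame('side'); print(r.get_obs()['moment'][2])"
```

```text
tcp [0.6144 0.1279 0.2571] yaw -0.119 q [-0.35  0.57  0.06  1.79 -0.05  0.79 -1.95] t 16.3
shift [0.0028 0.0015 0.0001] roll -2.799 F [-13.    1.1   9.6] M [0.29 2.78 0.42] w 0.012 85.1
crate xy [-0.003  0.001]
0.3815749624716168
0.39409645645030306
0.3531831857895535
```

Emit:
carry_out:
  moves:
    - [0, 0, 0, 0.01, 0]
    - [0, 0, 0, 0.02, 0]
    - [0, 0, 0, 0.03, 0]
    - [0, 0, 0, 0.04, 0]
    - [0, 0, 0, 0.05, 0]
    - [0, 0, 0, 0.06, 0]
    - [0, 0, 0, 0.07, 0]
    - [0, 0, 0, 0.08, 0]

```text
clock: 17.25
tcp_pos: [0.6144, 0.1279, 0.2571]
orientation: [3.126, -0.313, -0.011]
contact_force: [-13.2, 0.8, 10.5]
grip_width: 0.0117
gripper_force: 86.6
```

```bash
python3 -c "
from h import *
go(0,0,.257,2.68)"
```

```text
tcp [0.6144 0.1279 0.2571] yaw -0.199 q [-0.36  0.57  0.08  1.79 -0.07  0.79 -2.02] t 17.25
shift [0.0029 0.0014 0.0001] roll -2.879 F [-13.2   0.8  10.5] M [0.3  2.77 0.54] w 0.0117 86.6
crate xy [-0.0031  0.001 ]
```

Emit:
carry_out:
  moves:
    - [0, 0, 0, 0.006, 0]
    - [0, 0, 0, 0.012, 0]
    - [0, 0, 0, 0.018, 0]
    - [0, 0, 0, 0.024, 0]
    - [0, 0, 0, 0.03, 0]
    - [0, 0, 0, 0.036, 0]
    - [0, 0, 0, 0.042, 0]
    - [0, 0, 0, 0.048, 0]

```text
clock: 18.05
tcp_pos: [0.6144, 0.128, 0.2571]
orientation: [3.117, -0.387, -0.011]
contact_force: [-12.7, 0.9, 9.1]
grip_width: 0.0116
gripper_force: 86.1
```

```bash
python3 -c "
from h import *
go(0,0,.257,2.68)
for i in range(3): r.grab_frame('side'); print(r.get_obs()['moment'][2])"
```

```text
tcp [0.6144 0.128  0.2571] yaw -0.247 q [-0.37  0.57  0.09  1.79 -0.08  0.79 -2.06] t 18.05
shift [0.003  0.0013 0.0001] roll -2.927 F [-12.7   0.9   9.1] M [0.35 2.78 0.43] w 0.0116 86.1
crate xy [-0.0031  0.0011]
0.41786444528007066
0.3642529447867293
0.3920027262845749
```

Emit:
carry_out:
  moves:
    - [0, 0, 0, 0.008, 0]
    - [0, 0, 0, 0.016, 0]
    - [0, 0, 0, 0.024, 0]
    - [0, 0, 0, 0.032, 0]
    - [0, 0, 0, 0.04, 0]
    - [0, 0, 0, 0.048, 0]
    - [0, 0, 0, 0.056, 0]
    - [0, 0, 0, 0.064, 0]

```text
clock: 19.0
tcp_pos: [0.6144, 0.1281, 0.2572]
orientation: [3.103, -0.487, -0.011]
contact_force: [-11.5, 0.4, 9.3]
grip_width: 0.0116
gripper_force: 85.4
```

```bash
python3 -c "
from h import *
go(0,0,.257,2.68)
for i in range(3): r.grab_frame('side'); print(r.get_obs()['moment'][2])"
```

```text
tcp [0.6144 0.1281 0.2572] yaw -0.311 q [-0.39  0.57  0.11  1.79 -0.09  0.79 -2.11] t 19.0
shift [0.0031 0.0012 0.0001] roll -2.991 F [-11.5   0.4   9.3] M [0.45 2.67 0.4 ] w 0.0116 85.4
crate xy [-0.0031  0.0012]
0.3510580912168925
0.35591801978968846
0.437285178309847
```

```bash
python3 -c "
from h import *
a=cv2.resize(r.grab_frame('top')[:,:,::-1][190:270,200:300],(400,320),interpolation=cv2.INTER_CUBIC)
b=cv2.resize(r.grab_frame('wrist')[:,:,::-1],(400,300))
cv2.imwrite('pics/m3.png',cv2.convertScaleAbs(np.hstack([a[:300],b]),alpha=1.6))"
```

```text
(no output)
```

View pics/m3.png

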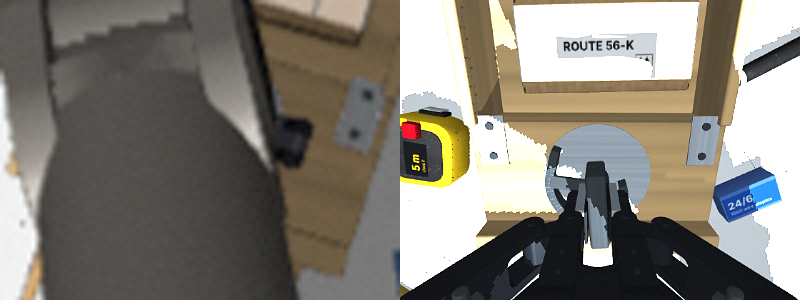

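The bar at (597,200) is firmly held and lines up with the fingers, so it isn't slipping. I'll keep turning at the same slow rate and watch the torque.

Emit:
carry_out:
  moves:
    - [0, 0, 0, 0.01, 0]
    - [0, 0, 0, 0.02, 0]
    - [0, 0, 0, 0.03, 0]
    - [0, 0, 0, 0.04, 0]
    - [0, 0, 0, 0.05, 0]
    - [0, 0, 0, 0.06, 0]
    - [0, 0, 0, 0.07, 0]
    - [0, 0, 0, 0.08, 0]

```text
clock: 20.05
tcp_pos: [0.6144, 0.1282, 0.2571]
orientation: [3.081, -0.61, -0.011]
contact_force: [-14.3, 0.8, 9.7]
grip_width: 0.0113
gripper_force: 87.2
```

```bash
python3 -c "
from h import *
go(0,0,.257,2.68)
for i in range(3): r.grab_frame('side'); print(r.get_obs()['moment'][2])"
```

```text
tcp [0.6144 0.1282 0.2571] yaw -0.391 q [-0.4   0.57  0.13  1.8  -0.1   0.79 -2.18] t 20.05
shift [0.0033 0.001  0.0001] roll -3.071 F [-14.3   0.8   9.7] M [0.46 2.75 0.47] w 0.0113 87.2
crate xy [-0.0032  0.0013]
0.46512294539491134
0.4188943415247243
0.42172249343988116
```

Emit:
carry_out:
  moves:
    - [0, 0, 0, 0.008, 0]
    - [0, 0, 0, 0.016, 0]
    - [0, 0, 0, 0.024, 0]
    - [0, 0, 0, 0.032, 0]
    - [0, 0, 0, 0.04, 0]
    - [0, 0, 0, 0.048, 0]
    - [0, 0, 0, 0.056, 0]
    - [0, 0, 0, 0.064, 0]

```text
clock: 21.0
tcp_pos: [0.6143, 0.1283, 0.2571]
orientation: [3.06, -0.708, -0.011]
contact_force: [-14.0, 1.3, 10.8]
grip_width: 0.0119
gripper_force: 86.9
```

```bash
python3 -c "
from h import *
go(0,0,.257,2.68)
for i in range(3): r.grab_frame('side'); print(r.get_obs()['moment'][2])"
```

```text
tcp [0.6143 0.1283 0.2571] yaw -0.455 q [-0.41  0.57  0.15  1.8  -0.12  0.79 -2.23] t 21.0
shift [0.0034 0.0009 0.0001] roll -3.135 F [-14.    1.3  10.8] M [0.56 2.71 0.61] w 0.0119 86.9
crate xy [-0.0032  0.0014]
0.4543713842128536
0.3960087480842537
0.4613661840198377
```

Emit:
carry_out:
  moves:
    - [0, 0, 0, 0.005, 0]
    - [0, 0, 0, 0.01, 0]
    - [0, 0, 0, 0.015, 0]
    - [0, 0, 0, 0.02, 0]
    - [0, 0, 0, 0.025, 0]
    - [0, 0, 0, 0.03, 0]
    - [0, 0, 0, 0.035, 0]
    - [0, 0, 0, 0.04, 0]

```text
clock: 21.95
tcp_pos: [0.6143, 0.1282, 0.2571]
orientation: [3.045, -0.768, -0.011]
contact_force: [-14.6, 0.8, 10.1]
grip_width: 0.0118
gripper_force: 92.6
```

```bash
python3 -c "
from h import *
go(0,0,.257,2.68)
for i in range(4): r.grab_frame('side'); print(r.get_obs()['moment'][2])"
```

```text
tcp [0.6143 0.1282 0.2571] yaw -0.494 q [-0.42  0.57  0.16  1.8  -0.12  0.79 -2.26] t 21.95
shift [0.0034 0.0006 0.0001] roll 3.109 F [-14.6   0.8  10.1] M [0.52 2.74 0.82] w 0.0118 92.6
crate xy [-0.0032  0.0013]
0.7871855903927168
0.7336140841118759
0.6993833380498697
0.7008893660959087
```

The torque rose sharply to 0.7–0.8 N m, so the lock is tight. I'll relax the twist slightly, open and rise.

Emit:
carry_out:
  moves:
    - [0, 0, 0, -0.005, 0]
    - [0, 0, 0, -0.008, 0]
    - [0, 0, 0, -0.008, 0.03]
    - [0, 0, 0, -0.008, 0.05]
    - [0, 0, 0, -0.008, 0.06]
    - [0, 0, 0, -0.008, 0.06]
    - [0, 0, -0.03, -0.008, 0.06]
    - [0, 0, -0.08, -0.008, 0.06]

```text
clock: 22.95
tcp_pos: [0.6157, 0.1264, 0.3343]
orientation: [3.044, -0.761, -0.009]
contact_force: [0.8, 0.1, -0.7]
grip_width: 0.0601
gripper_force: 0.0
```

```bash
python3 -c "
from h import *
go(-.15,0,.40,-.49)"
```

```text
tcp [0.6157 0.1264 0.3343] yaw -0.49 q [-0.44  0.48  0.18  1.75 -0.1   0.94 -2.27] t 22.95
shift [-0.1465  0.0274 -0.0648] roll -0.0 F [ 0.8  0.1 -0.7] M [ 0.04 -0.05  0.02] w 0.0601 0.0
crate xy [-0.0013 -0.    ]
```

Emit:
carry_out:
  moves:
    - [-0.04, 0.007, -0.02, 0, 0.06]
    - [-0.08, 0.014, -0.05, 0, 0.06]
    - [-0.12, 0.02, -0.08, 0, 0.06]
    - [-0.16, 0.027, -0.08, 0, 0.06]
    - [-0.16, 0.027, -0.08, 0, 0.06]
    - [-0.16, 0.027, -0.08, 0, 0.06]
    - [-0.16, 0.027, -0.08, 0, 0.06]
    - [-0.16, 0.027, -0.08, 0, 0.06]

```text
clock: 23.75
tcp_pos: [0.464, 0.1775, 0.4164]
orientation: [3.046, -0.765, 0.0]
contact_force: [0.1, 0.3, -0.5]
grip_width: 0.0602
gripper_force: 0.0
```

```bash
python3 -c "
from h import *
cv2.imwrite('pics/w4.png',r.grab_frame('wrist')[:,:,::-1])
print(r.get_obs()['contact_force'])"
```

```text
[-0.65824242  0.48875432 -0.70626893]
```

View pics/w4.png

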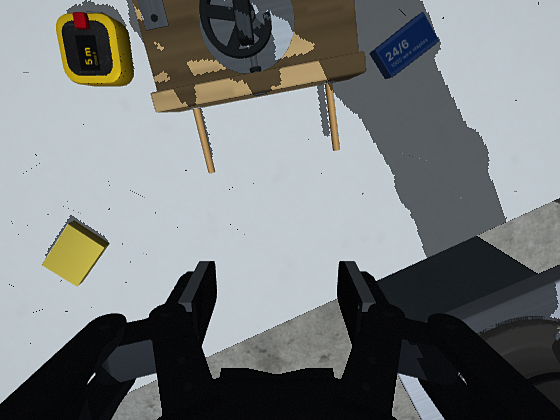

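The board at (260,80) sits flush against the header, and the cam hook has closed round the pin at (255,68). The bystanders haven't moved and the gripper is clear, so I'm handing in.

```bash
python3 -c "
from bench import r
print(r.hand_in())"
```

```text
the job is handed in; nothing more can be done
None
```

I pushed the end board to the seal and turned the cam about 3.1 rad clockwise. Torque then jumped from about 0.45 to 0.7–0.8 N m (tight, but briefly over the 0.75 strain mark). I let go, moved clear and handed in at about 24 s; no verdict came back.

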